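# Post the stray valve through the reject box's sprung flap

## Robot

A 7-joint arm with a two-finger parallel gripper is mounted at the origin on the work surface. World frame = base frame: x ahead of the robot, y to its left, z up, the work surface at z = 0. Lengths are in m, angles in rad, forces in N, time in s.
With the tool pointing down it reaches from about 0.425 to 1.025 m from the base axis. Payload 9.4 kg.
Tool frame: the origin (TCP) lies at the very end of the fingers, on their centre line; the grasp point (between the pads) lies 19 mm behind it; z points along the fingers, y is the line along which they close (so a half turn about z gives the same grasp; the last joint's range is limited). The gripper opens to 93 mm and grips with 3 to 60 N. Pads are 15 mm wide; open, the fingers measure 128 mm over their backs; the gripper's body (75 mm by 188 mm) begins 65 mm behind the grasp point.
Start: joints at [1.232, 0.599, -0.003, 1.599, 0.002, 0.943, -0.08], TCP at [0.188, -0.7, 0.219] pointing down, gripper open.
Joint ranges: [-2.57, 2.57], [-0.35, 1.97], [-1.29, 1.29], [0.11, 2.56], [-1.05, 4.19], [0.11, 1.86], [-2.63, 2.63]. Speed limits (rad/s): [2.22, 2.22, 3.01, 3.01, 3.14, 3.14, 3.14].

## Interface

Orientations are given as a rotation vector (axis times angle).
In Python, from bench import * gives the robot as it stands. The module is installed in compiled form; this text tells all that it offers.
- The arm moves only by the tool arm_command, never from a script. Its argument "targets" is a list that holds one entry, the list of rows, each a list of 7 numbers: the turn, a rotation vector about the world's x, y, z in degrees, then the shift along the world's x, y, z in cm, then the opening in per cent of the stroke, from 0 (shut) to 100 (fully open). In form: [[[rx, ry, rz, tx, ty, tz, fingers], ...]]. A call has exactly 5 rows; each row is the pose to reach, as a shift and turn from the pose commanded when the call began; what a row does not reach only later rows make up. A row lasts 1/10 s, in which the tool goes at most 50 mm and 8.59 degrees, less where a joint would pass 70% of its speed; a pose out of reach is approached as far as the arm can. A call with a gripper value outside its range is refused whole. The fingers move at their own pace and stop on an object; the grip force is fixed at half the most. Time passes only in rows, so rows that repeat a pose let the fingers close, or fill a call up. It gives the time, the measured TCP pose, the force, the opening and the grip force at its end, in the units of the state.
- observe(): the state, without advancing time (a new reading comes with each control period).
- snapshot(name): name is "scene" or "side" or "wrist"; returns a dict with "frame" (480x640x3 uint8, blue, green, red), "z_map" (480x640 float32, m along the optical axis (not along the pixel's ray), 0 where there is no reading), "K" (3x3 intrinsics, pixels), "extrinsics" (4x4, takes a point from camera to world coordinates). Camera axes: x right, y down, z forward; pixel columns grow to the right and rows downward; lengths in m; the calibration is good to about 2 mm. A picture is of the moment at which its call begins.
- sign_off(): hands the job in; it is judged then, once.
The state is a dict: "t": time; "joint_positions": joint angles; "joint_velocities": joint speeds; "tau": joint torques, N m; "eef_pos": TCP position; "tool_rot": TCP orientation; "ft_force": force on the tool from outside, world axes, zero at the start; "moment": the same for the moment, N m; "opening": finger opening in m; "grip_force": force on a finger pad.
Only numpy, scipy, OpenCV 4.12 (cv2) and the standard library are available. Lean on these libraries where they do the work, as an engineer would, in place of code of your own. Each camera call takes 0.05 s, during which the arm holds its last target. There are 200 camera calls.

## Task

A short, wide-headed valve has got in among the tall ones on the inspection bench. Take it by the stem and push it down through the sprung flap in the top of the green reject box, pressing the flap open with the valve in your grip, then let it drop inside so that the flap springs shut over it. Leave the tall valves standing where they are.

Things in the scene. Friction and masses are not known exactly. Their poses are not given: they have to be found in the camera images.
- short_valve: The short, wide-headed bare steel engine valve, standing on its head on the bench, stem up: 120 mm high in all; head 52 mm across, 5 mm thick at the rim, tapering until 30 mm up into a round stem 12 mm across. About 0.22 kg. Origin at the centre of the flat head face (on the bench at the start); z along the stem; being round, its yaw means nothing.
- reject_box: Green steel box fixed to the bench, flat top 160 mm up, yaw varies. Origin at bench height under the centre of its mouth: the box spans -60 to 60 mm in its x, -55 to 115 mm in its y. The mouth is a 72 mm square hole in the 3 mm top, shut by a bright metal flap just below flush; a dark 10 mm hinge bar shows along its -y edge. Hollow inside, 154 mm deep, as wide as the box. z up.
- flap (a joint): Sprung flap filling the mouth of the box, hinged along the mouth's -y edge: angle in rad, 0 = shut (level), growing as it is pressed down into the box, to 1.5 (hanging). About 2 N at its middle opens it, little more further down; it shuts by itself. It presses sideways on what holds it open, but a valve let go with its head 65 mm or more below the top slides past it by its weight.
- tall_valve_a: A tall slim engine valve of bare steel, standing on its head on the bench: 150 mm high, head 38 mm across, stem 10 mm across. A good part: leave it standing where it is. Origin at the centre of the flat head face, on the bench; z up along the stem.
- tall_valve_b: A tall slim engine valve of bare steel, standing on its head on the bench: 150 mm high, head 38 mm across, stem 10 mm across. A good part: leave it standing where it is. Origin at the centre of the flat head face, on the bench; z up along the stem.
There are look-alikes about, which are no part of the job. Of the things like the reject_box, leave any that is pink; of the rest the larger one is meant.

How it is judged:
On the way:
1. the gripped short valve presses the flap well open (past 0.5 rad) (value of joint flap above 0.5 rad and contact force between short_valve and reject_box above 0.1 N and contact force between the fingers and short_valve above 0.5 N), for 0.1 s.
At the end, for the whole second after the job is handed in: The short valve lies at rest inside the reject box (its head within the box's walls in plan and below 145 mm), the flap is shut over it (below 0.1 rad), and both tall valves stand upright (within 0.1 rad) less than 30 mm from where they stood (x of short_valve in the frame of reject_box between -0.06 and 0.06 m and y of short_valve in the frame of reject_box between -0.055 and 0.115 m and z of short_valve in the frame of reject_box below 0.145 m and value of joint flap below 0.1 rad and linear speed of short_valve below 0.03 m/s and distance of each of tall_valve_a, tall_valve_b from where it was at the start of the episode below 0.03 m and angle between each of tall_valve_a, tall_valve_b's own z axis and vertical below 0.1 rad); the robot touches nothing.
It fails at once if a tall valve is knocked over or carried off (tilted over 0.5 rad or moved over 50 mm) (angle between any of tall_valve_a, tall_valve_b's own z axis and vertical above 0.5 rad or distance of any of tall_valve_a, tall_valve_b from where it was at the start of the episode above 0.05 m).
It also fails if it takes over 38 s, if anything falls off the work surface, if the arm or the gripper's body presses on something with over 40 N, if the wrist force passes 120 N, or if a joint passes its speed limit or range.

## Working session

There is one attempt and no reset: what is moved stays moved. The work goes in short steps, Python scripts to look and compute and a tool call to move; the robot and the scene stay as the last step left them, time stands still between calls to the robot, and variables do not carry over. Pictures are saved under pics/ and viewed, at most 10 in all, crops included, and the job is handed in when it is done.

Besides the shell and the picture viewer there is one more tool, called after ">>>" as name(argument=value, ...), one argument or row to a line, values as JSON. arm_command: Moves the arm, as the interface text tells. Its arguments: {"type":"object","properties":{"targets":{"type":"array"}},"required":["targets"]}

```bash
mkdir -p pics; cat > h.py <<'E'
from bench import *
import numpy as np, cv2
def shot(n):
    s=snapshot(n); np.savez(n+'.npz',**s); return s
def world(s,u,v,d=None):
    K=np.array(s['K']);T=np.array(s['extrinsics'])
    d=s['z_map'][v,u] if d is None else d
    p=np.linalg.inv(K)@np.array([u,v,1.0])*d
    return (T@np.r_[p,1])[:3]
def plane(s,u,v,z):
    K=np.array(s['K']);T=np.array(s['extrinsics'])
    r=T[:3,:3]@np.linalg.inv(K)@np.array([u,v,1.0]); o=T[:3,3]
    return o+r*(z-o[2])/r[2]
def cloud(s):
    K=np.array(s['K']);T=np.array(s['extrinsics']);d=s['z_map']
    v,u=np.mgrid[:480,:640]
    p=np.stack([(u-K[0,2])/K[0,0]*d,(v-K[1,2])/K[1,1]*d,d],-1)@T[:3,:3].T+T[:3,3]
    p[d==0]=np.nan; return p
E
python3 - <<'E'
from h import *
for n in ['scene','side','wrist']:
    s=shot(n); cv2.imwrite(f'pics/{n}0.png',s['frame']); print(n,np.round(s['extrinsics'],3).tolist(),s['K'][0][0])
o=observe(); print(o['t'],o['eef_pos'],o['tool_rot'],o['opening'],o['ft_force'])
E
```

```text
scene [[-0.67, 0.702, -0.241, 0.755], [0.743, 0.633, -0.218, 0.128], [-0.0, -0.325, -0.946, 1.243], [0.0, 0.0, 0.0, 1.0]] 621.6861720516623
side [[0.17, 0.935, -0.311, 0.813], [0.985, -0.161, 0.055, -0.196], [0.002, -0.316, -0.949, 1.213], [0.0, 0.0, 0.0, 1.0]] 523.5800773381003
wrist [[0.259, -0.923, -0.284, 0.267], [-0.966, -0.249, -0.074, -0.678], [-0.002, 0.294, -0.956, 0.385], [0.0, 0.0, 0.0, 1.0]] 360.11358834297863
0.15 [ 0.18753494 -0.69997194  0.21796279] [-3.11357594e+00 -4.09947351e-01  4.39527647e-04] 0.09312261962532407 [-0.58613341 -0.69963592 -0.15253973]
```

View pics/scene0.png

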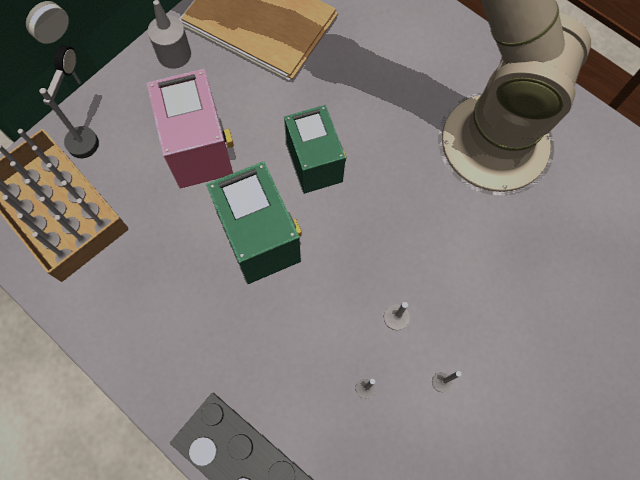

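View pics/side0.png

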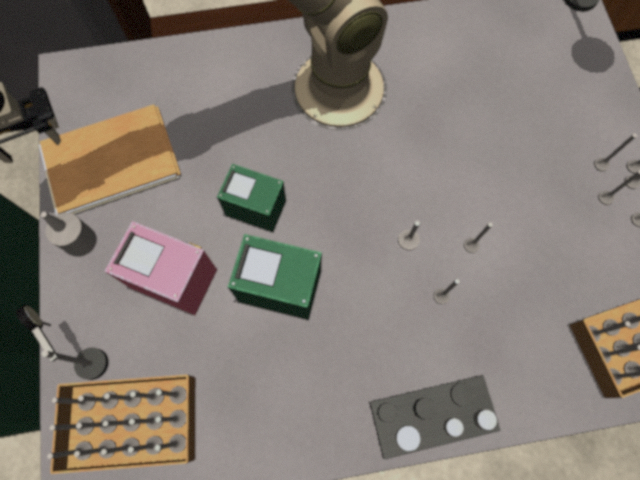

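Scene view shows three standing valves at (397,316), (366,386) and (443,380). The first has the widest head and shortest stem, and it matches side (409,240). There are two green boxes: a larger one at (253,210) and a smaller one at (314,145). The pink box at (190,125) is excluded, so the larger green box is the one meant. I'll measure these and confirm in a crop.

```bash
python3 - <<'E'
from h import *
S={n:dict(np.load(n+'.npz')) for n in('scene','side')}
for n,pts in(('scene',[(397,316),(366,386),(443,380)]),('side',[(410,240),(440,296),(472,245)])):
    s=S[n];P=cloud(s)
    for u,v in pts:
        q=plane(s,u,v,0.003); 
        m=(np.hypot(P[...,0]-q[0],P[...,1]-q[1])<.06)&(P[...,2]>.012)
        pp=P[m]; zt=np.nanmax(pp[:,2]); t=pp[pp[:,2]>zt-.03]
        st=pp[(pp[:,2]>.05)]
        print(n,(u,v),'plane',q.round(4),'ztop',zt.round(4),'stem med',np.median(st,0).round(4),len(st))
    hsv=cv2.cvtColor(s['frame'],cv2.COLOR_BGR2HSV)
    q=plane(s,*((255,205) if n=='scene' else (275,268)),.16)
    near=(np.hypot(P[...,0]-q[0],P[...,1]-q[1])<.16)&(abs(P[...,2]-.16)<.012)
    g=near&(hsv[...,0]>50)&(hsv[...,0]<90)&(hsv[...,1]>80)
    # top rectangle from cloud xy
    A=P[near][:,:2].astype(np.float32); 
    print(n,'top',cv2.minAreaRect(A),np.median(P[near][:,2]))
    f=near&(hsv[...,1]<50)&(hsv[...,2]>120)
    f=cv2.morphologyEx(f.astype(np.uint8),cv2.MORPH_OPEN,np.ones((5,5)))>0
    print(n,'flap',cv2.minAreaRect(P[f][:,:2].astype(np.float32)),np.median(P[f][:,2]))
a=cv2.resize(S['scene']['frame'][285:415,330:480],None,fx=2.6,fy=2.6,interpolation=2)
b=cv2.resize(S['scene']['frame'][100:290,140:350],None,fx=1.78,fy=1.78)
h=min(len(a),len(b));cv2.imwrite('pics/crop.png',np.hstack([a[:h],b[:h]]))
E
```

```text
scene (397, 316) plane [0.4537 0.0883 0.003 ] ztop 0.1241 stem med [0.4598 0.0885 0.1032] 87
scene (366, 386) plane [0.6005 0.1312 0.003 ] ztop 0.1524 stem med [0.6084 0.1323 0.134 ] 62
scene (443, 380) plane [0.4911 0.2353 0.003 ] ztop 0.154 stem med [0.4989 0.2338 0.1188] 93
scene top ((0.5026019215583801, -0.27265602350234985), (0.2512441873550415, 0.12026110291481018), 66.01252746582031) 0.1576114465870626
scene flap ((0.5063263177871704, -0.2646290063858032), (0.0702289417386055, 0.06851702183485031), 65.51225280761719) 0.15683294785171853
side (410, 240) plane [0.456  0.0903 0.003 ] ztop 0.1235 stem med [0.4582 0.0828 0.099 ] 79
side (440, 296) plane [0.6033 0.1287 0.003 ] ztop 0.1546 stem med [0.6063 0.1268 0.1166] 78
side (472, 245) plane [0.494  0.2358 0.003 ] ztop 0.1561 stem med [0.4971 0.2294 0.111 ] 99
side top ((0.502788245677948, -0.27344590425491333), (0.2447371482849121, 0.12174281477928162), 66.22500610351562) 0.16054794031970188
side flap ((0.5059264302253723, -0.2674240469932556), (0.06907452642917633, 0.07003925740718842), 66.62012481689453) 0.159828637250504
```

View pics/crop.png

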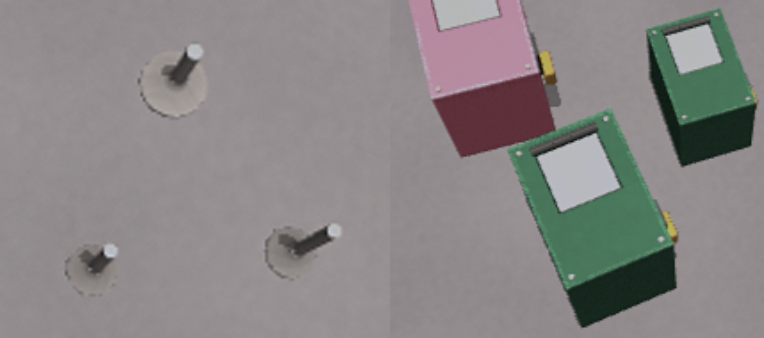

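The crop confirms the short valve (upper left, widest head, and 124 mm measured height against about 154 mm for the others). It also confirms the larger green box. Its hinge bar is on the side away from the valves, so box +y points at about 66°. I'm moving toward the valve, going round over the box at height.

>>> arm_command(
  targets=[
    [[0,0,0,3,3.7,1.5,100],[0,0,0,6,7.4,3,100],[0,0,0,9,11,4.5,100],[0,0,0,12,14.5,6,100],[0,0,0,15,18,7.5,100]],
  ],
)

```text
t: 0.65
eef_pos: [0.3385, -0.5186, 0.294]
tool_rot: [-3.114, -0.41, 0.0]
ft_force: [0.7, -1.4, 0.0]
opening: 0.093
grip_force: 0.0
```

>>> arm_command(
  targets=[
    [[0,0,0,3,3.7,1,100],[0,0,0,6,7.4,2,100],[0,0,0,9,11,3,100],[0,0,0,12,14.5,3,100],[0,0,0,15,18,3,100]],
  ],
)

```text
t: 1.15
eef_pos: [0.4886, -0.3387, 0.324]
tool_rot: [3.114, 0.41, 0.001]
ft_force: [0.8, -0.4, -0.4]
opening: 0.0928
grip_force: 0.0
```

>>> arm_command(
  targets=[
    [[0,0,0,-0.4,4.5,0,100],[0,0,0,-0.8,9,0,100],[0,0,0,-1.2,13.5,0,100],[0,0,0,-1.6,18,0,100],[0,0,0,-2,22.5,0,100]],
  ],
)

```text
t: 1.65
eef_pos: [0.467, -0.1136, 0.3236]
tool_rot: [3.115, 0.41, -0.0]
ft_force: [1.4, 0.4, 0.3]
opening: 0.093
grip_force: 0.0
```

```bash
python3 - <<'E'
from h import *
o=observe(); print(o['t'],o['eef_pos'],o['tool_rot'],o['joint_positions'])
S={n:dict(np.load(n+'.npz')) for n in('scene','side')}
for n,s in S.items():
    P=cloud(s);hsv=cv2.cvtColor(s['frame'],cv2.COLOR_BGR2HSV)
    g=(np.hypot(P[...,0]-.51,P[...,1]+.25)<.14)&(abs(P[...,2]-.16)<.012)&(hsv[...,0]>50)&(hsv[...,0]<90)&(hsv[...,1]>80)
    k,l,st,_=cv2.connectedComponentsWithStats(g.astype(np.uint8)); i=1+st[1:,4].argmax()
    r=cv2.minAreaRect(P[l==i][:,:2].astype(np.float32)); print(n,r)
    d=np.array([np.cos(1.155),np.sin(1.155)]); print('mouth from top rect',np.array(r[0])-.03*d)
E
```

```text
1.65 [ 0.46701348 -0.11355189  0.32361502] [ 3.11459255e+00  4.10014217e-01 -1.02685401e-04] [ 0.27364247  0.18935265 -0.18285593  1.99981559  0.04208259  0.95596067
 -1.23931633]
scene ((0.5186054706573486, -0.23667660355567932), (0.17261666059494019, 0.11991903185844421), 65.64293670654297)
mouth from top rect [ 0.50648791 -0.26412045]
side ((0.5191215872764587, -0.23842556774616241), (0.16747093200683594, 0.12008492648601532), 66.22500610351562)
mouth from top rect [ 0.50700403 -0.26586942]
```

Box top measures 170×120 mm, as given, with the mouth at (0.5065, -0.265). Next I'll go above the valve and check from near with the wrist camera.

>>> arm_command(
  targets=[
    [[0,0,0,-0.2,4,0,100],[0,0,0,-0.4,8,-1,100],[0,0,0,-0.6,12,-3,100],[0,0,0,-0.8,16,-5,100],[0,0,0,-1,20,-7,100]],
  ],
)

```text
t: 2.15
eef_pos: [0.4573, 0.0861, 0.2531]
tool_rot: [-3.115, -0.409, -0.001]
ft_force: [-0.3, -0.2, -0.4]
opening: 0.0928
grip_force: 0.0
```

```bash
python3 - <<'E'
from h import *
s=shot('wrist'); cv2.imwrite('pics/w1.png',s['frame']); P=cloud(s)
o=observe(); print(o['eef_pos'],o['tool_rot'])
for z0,z1 in((.045,.06),(.06,.085),(.085,.1),(.1,.125)):
    m=(np.hypot(P[...,0]-.457,P[...,1]-.0875)<.04)&(P[...,2]>z0)&(P[...,2]<z1)
    print(z0,m.sum(),np.nanmean(P[m],0) if m.any() else 0, np.array(np.where(m)).mean(1) if m.any() else 0)
E
```

```text
[0.45576288 0.09250586 0.25066894] [-3.11042118 -0.41940061  0.00323053]
0.045 30 [0.4592572  0.08933201 0.05284677] [209.5        307.66666667]
0.06 70 [0.45875724 0.08964855 0.07349484] [214.38571429 307.1       ]
0.085 45 [0.45870867 0.0892799  0.0928009 ] [219.17777778 307.31111111]
0.1 210 [0.45601162 0.08891844 0.11699828] [228.85238095 306.71904762]
```

View pics/w1.png

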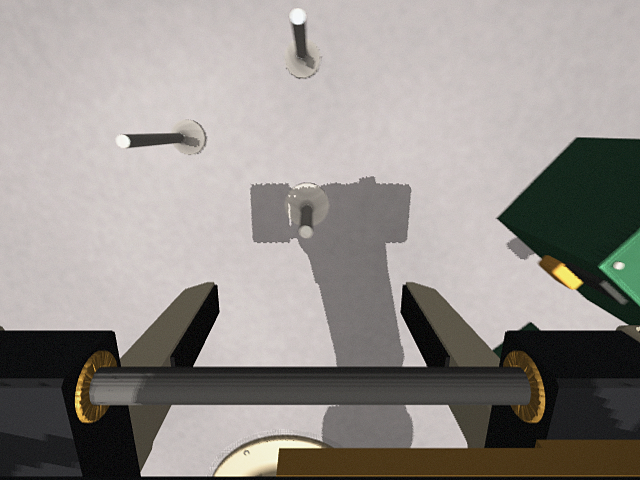

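Wrist view: short valve's tip at (306,230), centred between the fingers (218–402). Its axis measures about (0.457, 0.089). Both tall valves, at (298,40) and (160,138), are clear of the gripper. Descending now.

>>> arm_command(
  targets=[
    [[0,0,0,0,0.2,0,100],[0,0,0,0,0.2,-2,100],[0,0,0,0,0.2,-5,100],[0,0,0,0,0.2,-8,100],[0,0,0,0,0.2,-11,100]],
  ],
)

```text
t: 2.7
eef_pos: [0.4583, 0.0853, 0.1433]
tool_rot: [3.115, 0.407, 0.002]
ft_force: [1.0, -0.0, -0.4]
opening: 0.0932
grip_force: 0.0
```

>>> arm_command(
  targets=[
    [[0,0,0,0,0,-2,100],[0,0,0,0,0,-4,100],[0,0,0,0,0,-5.7,100],[0,0,0,0,0,-5.7,100],[0,0,0,0,0,-5.7,60]],
  ],
)

```text
t: 3.2
eef_pos: [0.4579, 0.0859, 0.087]
tool_rot: [3.114, 0.408, -0.0]
ft_force: [-0.3, 0.4, 0.9]
opening: 0.0884
grip_force: 0.0
```

>>> arm_command(
  targets=[
    [[0,0,0,0,0,0,40],[0,0,0,0,0,0,20],[0,0,0,0,0,0,0],[0,0,0,0,0,0,0],[0,0,0,0,0,0,0]],
  ],
)

```text
t: 3.7
eef_pos: [0.4577, 0.0867, 0.0869]
tool_rot: [-3.115, -0.41, -0.001]
ft_force: [0.4, 0.9, -0.0]
opening: 0.0495
grip_force: 0.0
```

>>> arm_command(
  targets=[
    [[0,0,0,0,0,0,0],[0,0,0,0,0,0,0],[0,0,0,0,0,0,0],[0,0,0,0,0,0,0],[0,0,0,0,0,0,0]],
  ],
)

```text
t: 4.2
eef_pos: [0.4576, 0.0868, 0.0866]
tool_rot: [-3.115, -0.41, 0.0]
ft_force: [0.5, 0.1, -2.2]
opening: 0.0116
grip_force: 30.0
```

>>> arm_command(
  targets=[
    [[0,0,0,0,0,0,0],[0,0,0,0,0,0,0],[0,0,0,0,0,0,0],[0,0,0,0,0,0,0],[0,0,0,0,0,0,0]],
  ],
)

```text
t: 4.7
eef_pos: [0.4576, 0.0867, 0.0866]
tool_rot: [3.115, 0.41, -0.0]
ft_force: [0.2, -0.3, -2.5]
opening: 0.0112
grip_force: 30.0
```

Gripped at 12 mm. Lifting, then swinging over the box.

>>> arm_command(
  targets=[
    [[0,0,0,0,0,2,0],[0,0,0,0,0,6,0],[0,0,0,0,0,11,0],[0,0,0,0,0,16,0],[0,0,0,0,0,20,0]],
  ],
)

```text
t: 5.2
eef_pos: [0.4575, 0.0868, 0.2894]
tool_rot: [-3.114, -0.41, -0.003]
ft_force: [0.7, -0.4, -2.4]
opening: 0.0115
grip_force: 30.0
```

>>> arm_command(
  targets=[
    [[0,0,-4,0.5,-2,1,0],[0,0,-12,1.1,-6,1,0],[0,0,-20,1.7,-10,1,0],[0,0,-28,2.3,-14,1,0],[0,0,-36,2.9,-18,1,0]],
  ],
)

```text
t: 5.7
eef_pos: [0.4859, -0.0958, 0.2957]
tool_rot: [3.086, -0.585, -0.002]
ft_force: [-0.0, 0.0, -1.2]
opening: 0.0114
grip_force: 30.0
```

>>> arm_command(
  targets=[
    [[0,0,-3,0.4,-4,0,0],[0,0,-3,0.9,-8,0,0],[0,0,-3,1.4,-12,0,0],[0,0,-3,1.9,-15.5,0,0],[0,0,-3,2.0,-17,0,0]],
  ],
)

```text
t: 6.2
eef_pos: [0.5054, -0.2677, 0.2951]
tool_rot: [3.07, -0.662, -0.003]
ft_force: [0.1, 0.1, -1.8]
opening: 0.0111
grip_force: 30.0
```

>>> arm_command(
  targets=[
    [[0,0,0,0,0,0,0],[0,0,0,0,0,0,0],[0,0,0,0,0,0,0],[0,0,0,0,0,0,0],[0,0,0,0,0,0,0]],
  ],
)

```text
t: 6.7
eef_pos: [0.5067, -0.2623, 0.2968]
tool_rot: [-3.073, 0.651, -0.0]
ft_force: [0.5, -0.5, -3.0]
opening: 0.0111
grip_force: 30.0
```

```bash
python3 - <<'E'
from h import *
o=observe(); print(o['t'],o['eef_pos'],o['tool_rot'],o['opening'],o['joint_positions'])
for n in('scene','side','wrist'):
    s=shot(n); 
    if n!='scene':cv2.imwrite(f'pics/{n}2.png',s['frame'])
    P=cloud(s);e=np.array(o['eef_pos'])
    for z0,z1 in((-.095,-.075),(-.06,-.035),(-.035,-.005)):
        m=(np.hypot(P[...,0]-e[0],P[...,1]-e[1])<.05)&(P[...,2]>e[2]+z0)&(P[...,2]<e[2]+z1)
        print(n,z0,m.sum(),np.nanmean(P[m],0) if m.any() else '', cv2.minAreaRect(P[m][:,:2].astype(np.float32)) if m.any() else '')
E
```

```text
6.7 [ 0.5067479  -0.26232043  0.29678641] [-3.07330247e+00  6.50934142e-01 -1.97035300e-04] 0.01112492585443548 [ 0.40342868  0.33063043 -0.03372089  1.86628112  0.01334561  0.94479226
 -1.6245184 ]
scene -0.095 128 [ 0.51436452 -0.24215908  0.21468435] ((0.5148268938064575, -0.24227374792099), (0.014131562784314156, 0.04361536726355553), 63.3801155090332)
scene -0.06 0  
scene -0.035 0  
side -0.095 199 [ 0.51626985 -0.26374206  0.21804112] ((0.5091407299041748, -0.2619948983192444), (0.043646104633808136, 0.05086589977145195), 9.772700309753418)
side -0.06 22 [ 0.51023595 -0.26337726  0.24406976] ((0.5105579495429993, -0.2638022005558014), (0.0119286198168993, 0.004953749477863312), 76.77900695800781)
side -0.035 0  
wrist -0.095 1866 [ 0.51030032 -0.26333892  0.21844549] ((0.505174994468689, -0.2609931528568268), (0.051089320331811905, 0.04978865757584572), 64.27899932861328)
wrist -0.06 315 [ 0.50834824 -0.2624685   0.24755863] ((0.5070171356201172, -0.2617543339729309), (0.014503872022032738, 0.008465141989290714), 73.1898422241211)
wrist -0.035 433 [ 0.50838716 -0.26270499  0.27786497] ((0.5071154236793518, -0.2621834874153137), (0.011987925507128239, 0.006584059912711382), 64.49786376953125)
```

View pics/wrist2.png

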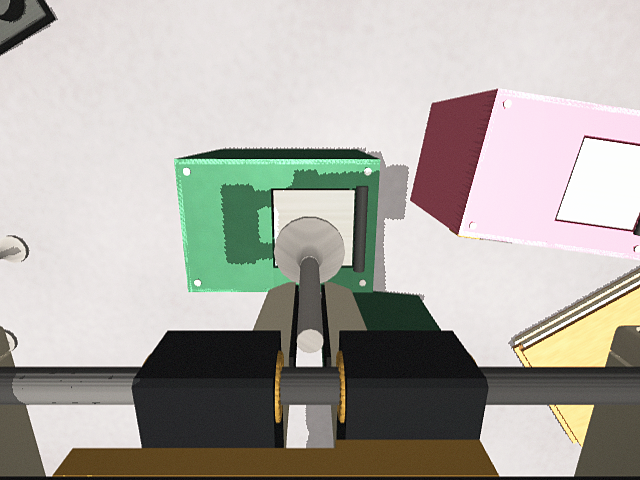

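View pics/side2.png

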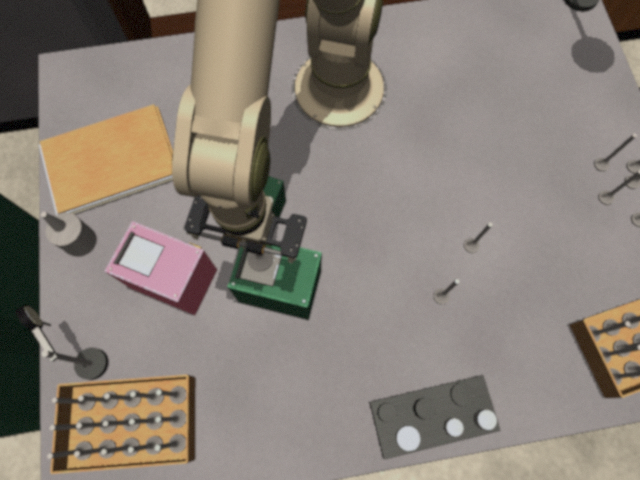

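Wrist view: valve hangs straight in the grip, head at (310,250) over the flap (cols 272–355, top row 190), with the hinge bar at col 361. Side view shows both tall valves still standing at (440,296) and (472,245). I'll take one quick check of the head-to-mouth offset in the same camera.

```bash
python3 - <<'E'
from h import *
s=dict(np.load('wrist.npz')); R=np.array([[np.sin(1.152),-np.cos(1.152)],[np.cos(1.152),np.sin(1.152)]]) # rows: box x, y
c=np.array([.5065,-.265])
for nm,u,v,z in(('flap +y far',272,190,.158),('flap -y far',355,190,.158),('flap +y near',273,267,.158),('box corner',175,158,.16),('box corner2',380,160,.16),('box c3',188,292,.16)):
    q=plane(s,u,v,z)[:2]; print(nm,q.round(4),(R@(q-c)*1e3).round(1))
print('head',(R@(np.array([.5052,-.261])-c)*1e3).round(1),'stem',(R@(np.array([.5071,-.262])-c)*1e3).round(1))
E
```

```text
flap +y far [ 0.5497 -0.2461] [31.8 34.9]
flap -y far [ 0.521  -0.3107] [ 31.9 -35.8]
flap +y near [ 0.486  -0.2165] [-38.5  36. ]
box corner [ 0.6062 -0.1848] [ 58.4 113.8]
box corner2 [ 0.5362 -0.3387] [ 57.1 -55.2]
box c3 [ 0.4961 -0.1345] [-62.6 115. ]
head [-2.8  3.1] stem [-0.7  3. ]
```

Head is centred in box x and 3 mm toward +y, which is what I want. Pushing down through the flap.

>>> arm_command(
  targets=[
    [[0,0,0,0,0,-1.5,0],[0,0,0,0,0,-3,0],[0,0,0,0,0,-4.5,0],[0,0,0,0,0,-6,0],[0,0,0,0,0,-7.5,0]],
  ],
)

```text
t: 7.35
eef_pos: [0.5079, -0.2631, 0.2222]
tool_rot: [-3.073, 0.653, -0.004]
ft_force: [1.4, 2.4, 2.2]
opening: 0.0115
grip_force: 30.0
```

>>> arm_command(
  targets=[
    [[0,0,0,0,0,-1,0],[0,0,0,0,0,-2,0],[0,0,0,0,0,-3,0],[0,0,0,0,0,-4,0],[0,0,0,0,0,-5.1,0]],
  ],
)

```text
t: 7.85
eef_pos: [0.5066, -0.2634, 0.1699]
tool_rot: [3.073, -0.653, -0.0]
ft_force: [1.6, 0.1, -1.5]
opening: 0.0115
grip_force: 30.0
```

>>> arm_command(
  targets=[
    [[0,0,0,0,0,0,0],[0,0,0,0,0,0,0],[0,0,0,0,0,0,0],[0,0,0,0,0,0,0],[0,0,0,0,0,0,0]],
  ],
)

```text
t: 8.35
eef_pos: [0.5063, -0.2623, 0.1702]
tool_rot: [-3.072, 0.652, 0.002]
ft_force: [2.2, 4.5, -15.6]
opening: 0.0117
grip_force: 30.0
```

```bash
python3 - <<'E'
from h import *
s=shot('wrist'); cv2.imwrite('pics/w3.png',s['frame']); o=observe(); print(o['eef_pos'],o['ft_force'],o['opening'])
E
```

```text
[ 0.50630803 -0.2623266   0.1701646 ] [  2.24970973   4.70526425 -14.80906703] 0.011574119199280091
```

View pics/w3.png

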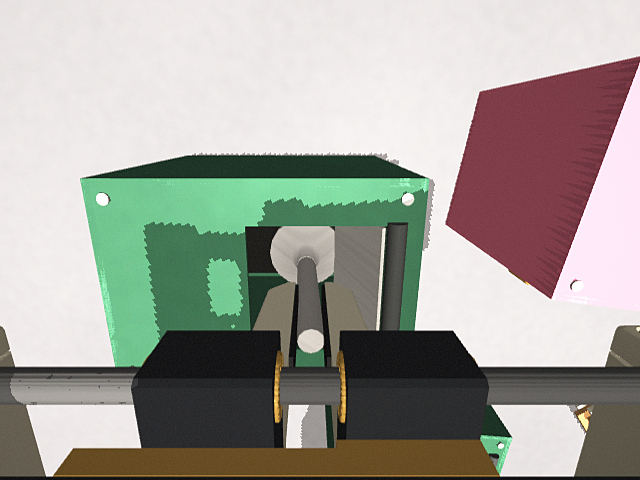

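The head is well inside the mouth, at (303,253), with the flap hanging beside it at cols 335–383. The 15 N downward reading suggests it's rubbing there, so I'll ease down a few mm more and then check.

>>> arm_command(
  targets=[
    [[0,0,0,0,0,-0.2,0],[0,0,0,0,0,-0.4,0],[0,0,0,0,0,-0.4,0],[0,0,0,0,0,-0.4,0],[0,0,0,0,0,-0.4,0]],
  ],
)

```text
t: 8.9
eef_pos: [0.507, -0.2637, 0.1671]
tool_rot: [3.072, -0.653, 0.002]
ft_force: [0.4, 1.4, -2.3]
opening: 0.0112
grip_force: 30.0
```

Relieved to just the valve's weight. Releasing.

>>> arm_command(
  targets=[
    [[0,0,0,0,0,0,30],[0,0,0,0,0,0,40],[0,0,0,0,0,0,40],[0,0,0,0,0,0,40],[0,0,0,0,0,0,40]],
  ],
)

```text
t: 9.4
eef_pos: [0.5067, -0.2635, 0.1667]
tool_rot: [3.073, -0.653, 0.0]
ft_force: [-0.0, -0.1, 0.8]
opening: 0.0372
grip_force: 0.0
```

>>> arm_command(
  targets=[
    [[0,0,0,0,0,1,40],[0,0,0,0,0,4,40],[0,0,0,0,0,8,40],[0,0,0,0,0,12,40],[0,0,0,0,0,15,40]],
  ],
)

```text
t: 9.9
eef_pos: [0.5069, -0.2635, 0.32]
tool_rot: [3.072, -0.653, 0.004]
ft_force: [-0.0, -1.0, -0.5]
opening: 0.0372
grip_force: 0.0
```

>>> arm_command(
  targets=[
    [[0,0,0,0,0,0,40],[0,0,0,0,0,0,40],[0,0,0,0,0,0,40],[0,0,0,0,0,0,40],[0,0,0,0,0,0,40]],
  ],
)

```text
t: 10.4
eef_pos: [0.5063, -0.2631, 0.3156]
tool_rot: [-3.073, 0.653, 0.003]
ft_force: [-0.1, -0.2, -0.1]
opening: 0.0371
grip_force: 0.0
```

```bash
python3 - <<'E'
from h import *
s=shot('wrist'); cv2.imwrite('pics/w4.png',s['frame']); P=cloud(s)
m=np.hypot(P[...,0]-.5065,P[...,1]+.265)<.025
m&=P[...,2]<.25
print(m.sum(),np.nanpercentile(P[m][:,2],[2,50,98]))
for n,c in(('a',(.605,.130)),('b',(.496,.234))):
    s=shot('side') if n=='a' else s2; s2=s; P=cloud(s); q=(np.hypot(P[...,0]-c[0],P[...,1]-c[1])<.03)&(P[...,2]>.05); print(n,q.sum(),np.median(P[q],0),P[q][:,2].max())
o=observe();print(o['t'],o['eef_pos'],o['ft_force'],o['opening'])
E
```

```text
2300 [0.01116714 0.15959282 0.16102517]
a 80 [0.60628631 0.12733138 0.11377478] 0.1543486213523726
b 101 [0.49712259 0.229355   0.10907022] 0.15450443599827834
10.5 [ 0.50646257 -0.26320723  0.31594061] [-0.03554422 -0.01972195 -0.15998695] 0.037065242990907785
```

View pics/w4.png

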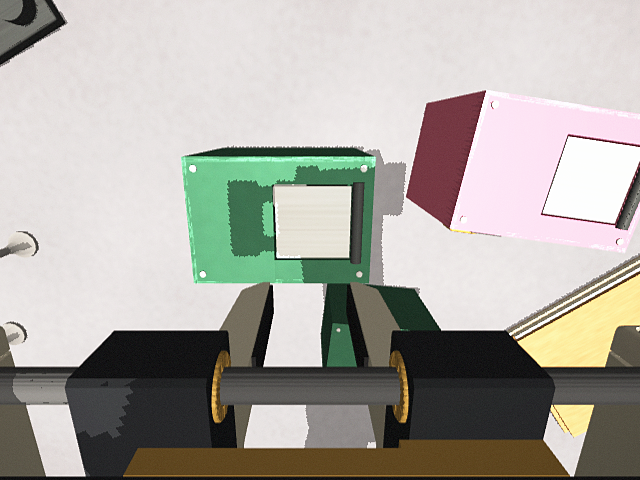

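The flap at (315,222) is shut and level at 0.16 m, and the valve is gone from the grip and inside the box. Both tall valves stand where they were, and the arm touches nothing.

```bash
python3 -c "
from bench import *
print(sign_off())"
```

```text
the job is handed in; nothing more can be done
None
```

I pushed the short valve through the flap and dropped it in the larger green box. The flap is shut over it, both tall valves stand where they were, and I handed the job in at about 10.5 s; the judge's verdict wasn't shown.

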